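Third hand at the gel casting stand

TASK

Take the glass gel cassette out of the draining rack, slide it upright down the two channels of the casting stand in the spill tray until its lower edge meets the foam gasket, and press it down with a steady push of about 12 N so that I can close the cam clamps. Finish while still holding it pressed: do not let go or ease off. Over 20 N the glass cracks, so come down gently, and leave the orange buffer dam, the wash bottle, the beaker and the comb where they are.

Things in the scene. Friction and masses are not known exactly. Their poses are not given: they have to be found in the camera images.
- cassette_center (a point): centre of the glass gel cassette: a sandwich of two clear glass plates with green edges, 100 mm wide (its y), 100 mm high (its z, up), 8.5 mm thick (its x), about 0.19 kg. It stands upright in the draining rack, its upper half bare: pinch it across its thickness at the middle of the upper edge, from above. Both faces are alike; it may go in either way round
- dam_center (a point): centre of the orange plastic buffer dam, a moulded panel of the same size as the cassette (100 x 100 x 8.5 mm) standing in the same rack, 96 mm from the cassette; it stays there
- rack: white draining rack, base 150 x 120 x 12 mm, with two rows of thin steel pegs whose tops are 58 mm above the bench. Origin: centre of the underside, on the bench; z up. Panels stand across its x, their lower edges 12 mm above the bench; the cassette and the dam stand at x = -48 and +48 mm, either way about
- stand: gel casting stand (fixed) in the tray: black base 110 x 170 x 16 mm; two white uprights form facing vertical channels for the cassette's side edges; pale grey foam gasket strip between their feet. -x is the front with the blue cam levers (swung open). Origin: centre of its underside, 5 mm above the bench; z up, y along the gasket, x across it
- slot (a point): where the middle of the cassette's lower edge first meets the gasket, 28 mm above the stand's origin; axes as the stand's. The channels are 11 mm wide in x, 103.6 mm apart floor to floor in y, and run up to 64 mm above this point; flared lead-ins above them open by about 6 mm to every side up to 78 mm. Between the channels (y within 41 mm) the stand is open higher than 25 mm above this point
- gasket (a joint): how far the foam gasket is squashed, m: 0 free, 0.010 fully flat. It yields 1 mm for every 2 N (so 12 N squashes it 6 mm; the cassette's own weight squashes it about 1 mm)
- tray: grey spill tray (fixed) under the stand, 302 x 384 mm over its lip, rim 29 mm high; origin under its centre
- wash_bottle: white wash bottle, 62 mm diameter, 165 mm tall with its blue spout, near the rack; origin at the centre of its underside
- beaker: glass beaker, 66 mm across, 85 mm tall, in the tray; origin at the centre of its underside
- comb: blue plastic gel comb lying flat near the rack, 85 x 46 x 6 mm

How it is judged:
On the way, in this order (a step that is already met when the one before it is completed fails the run):
1. the cassette is lifted clear of the rack's pegs (height (world z) of cassette_center above 0.115 m), for 0.2 s.
2. the cassette stands upright in both channels of the stand, its lower edge on or just above the gasket (z of cassette_center in the frame of slot between 0.038 and 0.056 m and x of cassette_center in the frame of slot between -0.004 and 0.004 m and y of cassette_center in the frame of slot between -0.005 and 0.005 m and angle between the z axis of cassette_center and the z axis of slot, either way round below 0.07 rad and angle between the y axis of cassette_center and the y axis of slot, either way round below 0.07 rad), for 0.1 s.
At the end, for the whole second after the job is handed in: the robot still holds the cassette, which stands upright and at rest in both channels of the stand (within 4 mm and 4 degrees), pressing on the foam gasket with 8 to 16 N (gasket squashed 4 to 8 mm) through the last second; the buffer dam is still in the rack (moved less than 20 mm) (contact force between cassette and gasket between 8 and 16 N and z of cassette_center in the frame of slot between 0.038 and 0.049 m and x of cassette_center in the frame of slot between -0.004 and 0.004 m and y of cassette_center in the frame of slot between -0.005 and 0.005 m and angle between the z axis of cassette_center and the z axis of slot, either way round below 0.07 rad and angle between the y axis of cassette_center and the y axis of slot, either way round below 0.07 rad and contact force between any of the fingers, the arm and cassette above 3 N and linear speed of cassette below 0.01 m/s and distance of dam_center from where it was at the start of the episode below 0.02 m); the arm keeps its last pose, push and grip.
It fails at once if the cassette is pressed on the gasket with more than 22 N (contact force between cassette and gasket above 22 N).
It fails at once if the buffer dam is moved by more than 20 mm (distance of dam_center from where it was at the start of the episode above 0.02 m).
It fails at once if the wash bottle, the beaker or the comb is shoved more than 30 mm or knocked over (distance of any of wash_bottle, beaker, comb from where it was at the start of the episode above 0.03 m or angle between any of wash_bottle, beaker's own z axis and vertical above 0.5 rad).
It also fails if it takes over 56 s, if anything falls off the work surface, if the arm or the gripper's body presses on something with over 40 N, if the wrist force passes 120 N, or if a joint passes its speed limit or range.

ROBOT

A 7-joint arm with a two-finger parallel gripper is mounted at the origin on the work surface. World frame = base frame: x ahead of the robot, y to its left, z up, the work surface at z = 0. Lengths are in m, angles in rad, forces in N, time in s.
With the tool pointing down it reaches from about 0.4 to 0.9 m from the base axis. Payload 5.6 kg.
Tool frame: the origin (TCP) lies at the very end of the fingers, on their centre line; the grasp point (between the pads) lies 19 mm behind it; x points along the fingers, y is the direction in which the jaws open and shut, and the axes are right-handed (so a half turn about x gives the same grasp; the last joint's range is limited). The gripper opens to 92 mm and grips with 3 to 60 N. Pads are 20 mm wide; open, the fingers measure 128 mm over their backs; the gripper's body (75 mm by 189 mm) begins 69 mm behind the grasp point.
Start: joints at [-1.304, 0.468, -0.012, 1.603, 0.006, 1.071, -0.056], TCP at [0.198, 0.619, 0.215] pointing down, gripper open.
Joint ranges: [-2.53, 2.53], [-0.31, 2.02], [-1.57, 1.55], [0.28, 2.44], [-1.29, 4.43], [0.15, 1.84], [-2.92, 2.92]. Speed limits (rad/s): [2.57, 2.57, 3.14, 3.14, 3.14, 3.14, 3.14].

INTERFACE

Orientations are given as a rotation vector (axis times angle).
In Python, from rig import env gives the robot as it stands.
- The arm moves only by the tool drive_tool, never from a script. Its argument "series" is one flat list of numbers, 7 for each row, row after row: the shift along the tool's x, y, z in m, then the turn, a rotation vector about the tool's x, y, z in degrees, then the finger opening in m, from 0 to 0.0919. In form: [tx, ty, tz, rx, ry, rz, fingers, tx, ty, tz, rx, ry, rz, fingers, ...]. A call has 1 to 8 rows; each row is the pose to reach, as a shift and turn from the pose commanded when the call began, along the tool's axes at that moment; what a row does not reach only later rows make up. A row lasts 1/12 s, in which the tool goes at most 41.7 mm and 7.16 degrees, less where a joint would pass 70% of its speed; a pose out of reach is approached as far as the arm can. A call with a gripper value outside its range is refused whole. The fingers move at their own pace and stop on an object; the grip force is fixed at half the most. Time passes only in rows, so rows that repeat a pose let the fingers close. It gives the time, the measured TCP pose, the force and the opening at its end, in the units of the state.
- env.get_state(): the state, without advancing time (a new reading comes with each control period).
- env.get_image(name): name is "side" or "top"; returns the picture (420x560x3 uint8, red, green, blue); there is no depth.
- env.camera_params(name): a dict with "intrinsics" (3x3 intrinsics, pixels), "extrinsics" (4x4, takes a point from camera to world coordinates). Camera axes: x right, y up, looking along -z (the intrinsics and any distortion apply to the point x, -y, -z); pixel columns grow to the right and rows downward; lengths in m; the calibration is good to about 2 mm. A picture is of the moment at which its call begins. camera_params takes no time and is no camera call.
- env.finish_job(): hands the job in, once; it reports no verdict.
Trained networks look in the newest picture that a camera, given by its name, has taken for a name from the list of things; names that differ only in an ending like _2 or _b are one class to them, and where a whole thing is asked for, a point or a joint stands for the part that bears it (a point fixed in the world has none). Each returns a list of dicts, best first, with "conf" (0 to 1); they miss things now and then, are a little off and sometimes report something else, mostly with a low value. They report only what shows in the picture. A call takes as long as a camera call.
- env.find_in(thing, camera): "centre" ([column, row] as shares, 0 to 1, of the picture: columns of its width, rows of its height, amid what is visible of it).
- env.trace(thing, camera): "mask" (420x560 bool, what is visible of it) and "centre" ([column, row] as shares, 0 to 1, of the picture: columns of its width, rows of its height, amid what is visible of it).
The state is a dict: "time_s": time; "q": joint angles; "qvel": joint speeds; "effort": joint torques, N m; "eef_pos": TCP position; "tcp_rot": TCP orientation; "wrist_force": force on the tool from outside, world axes, zero at the start; "ft_torque": the same for the moment, N m; "grip_width": opening from 0.0 (shut) to 1.0 (fully open).
Only numpy, scipy, OpenCV 4.12 (cv2) and the standard library are available. Lean on these libraries where they do the work, as an engineer would, in place of code of your own. Each camera call takes 0.05 s, during which the arm holds its last target. There are 200 camera calls.

## Working session

There is one attempt and no reset: what is moved stays moved. The work goes in short steps, Python scripts to look and compute and a tool call to move; the robot and the scene stay as the last step left them, time stands still between calls to the robot, and variables do not carry over. Pictures are saved under pics/ and viewed, about 8 in all and at most 12, crops included, and the job is handed in when it is done.

Besides the shell and the picture viewer there is one more tool, called after "Emit:" as name(argument=value, ...), one argument or row to a line, values as JSON. drive_tool: Moves the arm, as the interface text tells. Its arguments: {"type":"object","properties":{"series":{"type":"array"}},"required":["series"]}

```bash
mkdir -p pics
python3 - <<'E'
from rig import env
import cv2,numpy as np
for c in ("side","top"):
    im=env.get_image(c); cv2.imwrite(f"pics/{c}0.png",im[:,:,::-1])
    p=env.camera_params(c); print(c,np.round(p["intrinsics"],1).tolist(),np.round(p["extrinsics"],4).tolist())
    for t in ("cassette_center","dam_center","rack","stand","gasket","tray","wash_bottle","beaker","comb"):
        r=env.trace(t,c)
        print(t,[(round(d["conf"],2),np.round(np.array(d["centre"])*[560,420],1).tolist(),int(d["mask"].sum())) for d in r[:2]])
        if r: np.save(f"pics/{c}_{t}.npy",r[0]["mask"])
s=env.get_state();print(s["time_s"],s["eef_pos"],s["tcp_rot"],s["wrist_force"],s["grip_width"])
E
```

```text
side [[519.5, 0.0, 281.3], [0.0, 519.5, 209.8], [0.0, 0.0, 1.0]] [[0.9896, 0.0788, -0.1205, 0.3971], [-0.1437, 0.5981, -0.7884, -0.8922], [0.01, 0.7975, 0.6032, 0.7488], [0.0, 0.0, 0.0, 1.0]]
cassette_center [(0.83, [286.6, 285.4], 593)]
dam_center [(0.76, [340.7, 294.4], 446)]
rack [(0.78, [315.2, 314.8], 3684), (0.37, [268.4, 184.2], 2324)]
stand [(0.56, [267.7, 185.7], 2238)]
gasket [(0.49, [342.0, 298.2], 349)]
tray [(0.78, [291.0, 176.1], 7648)]
wash_bottle [(0.67, [350.3, 242.7], 1689)]
beaker [(0.69, [301.3, 137.1], 752), (0.28, [321.4, 380.4], 1041)]
comb [(0.81, [318.4, 379.1], 1101)]
top [[497.6, 0.0, 271.6], [0.0, 497.6, 221.9], [0.0, 0.0, 1.0]] [[-0.0289, 0.983, -0.1815, 0.2938], [-0.9994, -0.0322, -0.0154, -0.0025], [-0.021, 0.181, 0.9833, 1.3712], [0.0, 0.0, 0.0, 1.0]]
cassette_center [(0.92, [362.8, 226.9], 428)]
dam_center [(0.87, [372.2, 194.3], 464)]
rack [(0.6, [362.6, 213.3], 1524)]
stand [(0.91, [218.4, 230.5], 2504)]
gasket [(0.73, [217.2, 229.3], 197), (0.63, [361.3, 214.2], 1502)]
tray [(0.93, [195.9, 210.9], 11468), (0.68, [364.6, 226.3], 333)]
wash_bottle [(0.74, [319.4, 178.9], 618)]
beaker [(0.76, [151.5, 186.6], 589)]
comb []
1.0 [0.19822004 0.61903579 0.21457711] [ 0.24322845  1.55702094 -0.24322383] [-0.43465923 -0.65256671 -0.21509596] 1.0022113143739204
```

View pics/top0.png

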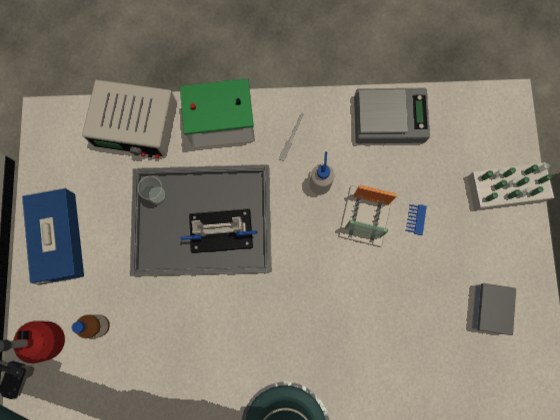

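View pics/side0.png

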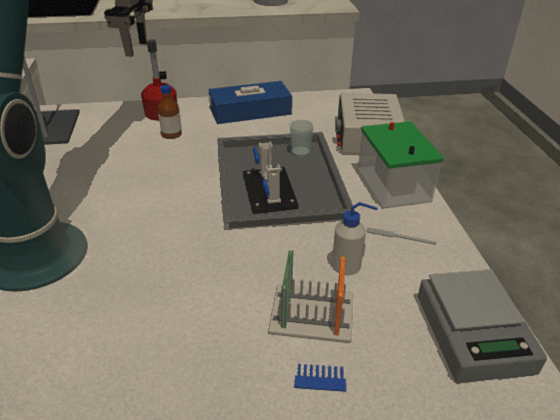

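The top view shows the cassette (green) at about (363,227), the dam at (375,194), and the stand at (218,230) with its blue levers on the robot side (-x). The side view shows the cassette at (287,288), the dam at (341,294) and the stand at (270,187). I'll zoom in for edges.

Run:
```python
import cv2,numpy as np
def crop(f,x,y,w,h,s):
    im=cv2.imread(f)[y:y+h,x:x+w]; im=cv2.resize(im,None,fx=s,fy=s,interpolation=cv2.INTER_CUBIC)
    im=cv2.convertScaleAbs(im,alpha=1.4,beta=10)
    for k in range(0,w,10):
        cv2.line(im,(k*s,0),(k*s,5 ),(0,0,255),1)
        if k%20==0: cv2.putText(im,str(x+k),(k*s,14),0,.35,(0,0,255),1)
    for k in range(0,h,10):
        cv2.line(im,(0,k*s),(5,k*s),(0,0,255),1)
        if k%20==0: cv2.putText(im,str(y+k),(2,k*s+4),0,.35,(0,0,255),1)
    return im
a=crop("pics/top0.png",330,175,80,75,5); b=crop("pics/top0.png",178,195,80,75,5)
c=crop("pics/side0.png",265,245,100,100,4)[:225*2,:]; d=crop("pics/side0.png",235,135,80,80,5)
cv2.imwrite("pics/m1.png",np.hstack([a,b])); 
h=400;cv2.imwrite("pics/m2.png",np.hstack([c[:h],d[:h]]))
```

```text
(no output)
```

View pics/m1.png

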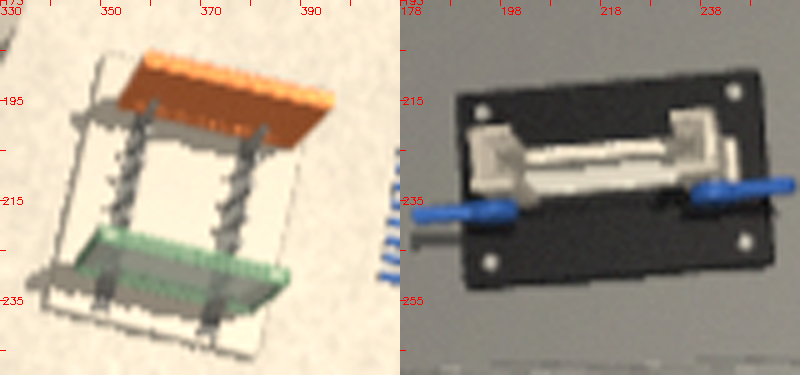

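View pics/m2.png

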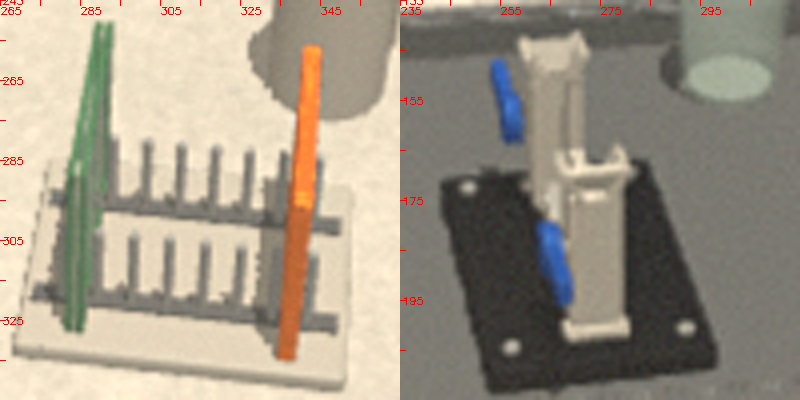

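Rack close-up, top view: the cassette's upper back edge runs (350,220.4)-(388,229) and the dam's runs (359.6,185.4)-(397,194). The stand base corners are (189.6,214), (250,209), (252.6,248) and (191.6,253). The side view gives the matching near and far corners. Next I fit poses to these.

```bash
cat > geo.py <<'E'
import numpy as np, sys
from scipy.optimize import least_squares
from scipy.spatial.transform import Rotation as R
from rig import env
P={c:env.camera_params(c) for c in ("side","top")}
def proj(c,X):
    E=np.array(P[c]["extrinsics"]);K=np.array(P[c]["intrinsics"])
    p=(np.atleast_2d(X)-E[:3,3])@E[:3,:3]; p=p*[1,-1,-1]; q=p@K.T
    return q[:,:2]/q[:,2:]
def fit(obs,x0):
    # obs: (cam, local xyz (z = world), px)
    def f(v):
        c,s=np.cos(v[2]),np.sin(v[2]); o=[]
        for cam,L,px in obs:
            w=[v[0]+c*L[0]-s*L[1],v[1]+s*L[0]+c*L[1],L[2]]
            o+=list(proj(cam,w)[0]-px)
        return np.array(o)
    r=least_squares(f,x0,loss="soft_l1"); return r.x,f(r.x).reshape(-1,2)
E
python3 - <<'E'
from geo import *
T,S="top","side"
a,b=.055,.085
stand=[(T,(a,b,.021),(189.6,213.8)),(T,(a,-b,.021),(250,209)),(T,(-a,-b,.021),(252.6,248)),(T,(-a,b,.021),(191.6,253)),
(S,(-a,b,.021),(243.6,171.4)),(S,(-a,-b,.005),(253,213)),(S,(a,-b,.005),(298.4,208)),(S,(a,b,.021),(285,167.4))]
h=.00425;w=.05
cas=[(T,(h,w,.112),(350,220.4)),(T,(h,-w,.112),(388,229)),(T,(-h,w,.012),(345,228.6)),(T,(-h,-w,.012),(380,237.4)),
(S,(0,-w,.012),(283.7,327.5)),(S,(0,-w,.112),(284.5,286)),(S,(0,w,.112),(290.8,250.5))]
dam=[(T,(h,w,.112),(359.6,185.4)),(T,(h,-w,.112),(397,194)),(T,(-h,w,.012),(353.5,196)),(T,(-h,-w,.012),(388,204.5)),
(S,(0,-w,.012),(336.5,335)),(S,(0,-w,.112),(340.2,293.7)),(S,(0,w,.112),(343,256.7))]
rack=[(T,(.075,.06,.012),(350,185.4)),(T,(-.075,.06,.012),(339,236)),(T,(-.075,-.06,.012),(381,246.6)),
(S,(-.075,-.06,.012),(268.7,332.5)),(S,(.075,-.06,.012),(351,340.5))]
for n,o,x0 in (("stand",stand,[.4,.1,0]),("cas",cas,[.4,-.2,-.2]),("dam",dam,[.5,-.2,-.2]),("rack",rack,[.45,-.2,-.2])):
    x,r=fit(o,x0); print(n,np.round(x,4),np.degrees(x[2]).round(2)); print(np.round(r,1).tolist())
for n in ("wash_bottle","beaker"):
    m=np.load(f"pics/top_{n}.npy"); print(n, np.argwhere(m).mean(0))
s=env.get_state(); print(R.from_rotvec(s["tcp_rot"]).as_matrix().round(3))
E
```

```text
stand [0.5261 0.1591 0.0493] 2.83
[[-0.3, -1.2], [0.3, -1.3], [0.5, -1.1], [-0.3, -1.1], [-1.4, -1.5], [-0.9, 1.3], [-0.5, 1.2], [-1.1, -1.6]]
cas [ 0.5103 -0.2309 -0.2664] -15.26
[[-0.1, -1.5], [0.3, -1.2], [-0.6, 0.0], [0.1, -0.5], [-0.5, 0.1], [-0.5, 2.5], [-0.5, -0.9]]
dam [ 0.6013 -0.2604 -0.2786] -15.96
[[-0.3, -1.4], [0.2, -1.0], [-0.3, -0.0], [0.4, -0.0], [-0.7, -0.1], [-0.1, 2.2], [-0.4, -0.8]]
rack [ 0.5555 -0.2447 -0.2625] -15.04
[[0.7, -0.7], [0.6, 0.2], [1.6, -0.5], [-1.4, -1.5], [0.2, -1.0]]
wash_bottle [178.2038835  320.84142395]
beaker [189.11035654 151.65365025]
[[ 0.     0.305  0.952]
 [-0.     0.952 -0.305]
 [-1.     0.     0.   ]]
```

```bash
cat >> geo.py <<'E'
def rel(p,az):
    """shift/turn (deg) to world p, tool down, tool y at azimuth az deg, from measured pose"""
    s=env.get_state(); R0=R.from_rotvec(s["tcp_rot"]); a=np.radians(az)
    y=np.array([np.cos(a),np.sin(a),0]); x=np.array([0,0,-1.]); Rt=np.c_[x,y,np.cross(x,y)]
    t=R0.inv().apply(np.array(p)-s["eef_pos"]); r=(R0.inv()*R.from_matrix(Rt)).as_rotvec(degrees=True)
    return np.round(t,4).tolist()+np.round(r,2).tolist()
E
python3 - <<'E'
from geo import *
# bottle/beaker top position by ray at height
def ray(c,px,z):
    f=lambda v: proj(c,[v[0],v[1],z])[0]-px
    return least_squares(f,[.5,0]).x.round(3)
print("bottle",ray("top",(321,187),.1),"spout",ray("top",(324,160),.16),"beaker",ray("top",(151.6,189),.05))
print(rel([.42,.28,.30],40)); print(rel([.5103,-.2309,.25],-15.3))
E
```

```text
bottle [ 0.617 -0.115] spout [ 0.672 -0.12 ] beaker [0.641 0.345]
[-0.0854, -0.2552, 0.3146, 32.24, 0.0, -0.0]
[-0.0354, -0.7143, 0.5564, 87.54, 0.0, -0.0]
```

Emit:
drive_tool(
  series=[-0.085,-0.255,0.315,32,0,0,0.0919,-0.085,-0.255,0.315,32,0,0,0.0919,-0.085,-0.255,0.315,32,0,0,0.0919,-0.085,-0.255,0.315,32,0,0,0.0919,-0.085,-0.255,0.315,32,0,0,0.0919,-0.085,-0.255,0.315,32,0,0,0.0919,-0.085,-0.255,0.315,32,0,0,0.0919,-0.085,-0.255,0.315,32,0,0,0.0919],
)

```text
time_s: 1.67
eef_pos: [0.3778, 0.3445, 0.2838]
tcp_rot: [0.679, 1.462, -0.677]
wrist_force: [-0.3, 0.8, 0.2]
grip_width: 1.0
```

```bash
python3 -c "
from geo import *
print(env.get_state()['eef_pos'],rel([.5103,-.2309,.22],-15.3))"
```

```text
[0.37779775 0.34451126 0.28376356] [0.0634, -0.2708, 0.5248, 55.56, -0.04, -0.03]
```

Emit:
drive_tool(
  series=[0.063,-0.271,0.525,55,0,0,0.0919,0.063,-0.271,0.525,55,0,0,0.0919,0.063,-0.271,0.525,55,0,0,0.0919,0.063,-0.271,0.525,55,0,0,0.0919,0.063,-0.271,0.525,55,0,0,0.0919,0.063,-0.271,0.525,55,0,0,0.0919,0.063,-0.271,0.525,55,0,0,0.0919,0.063,-0.271,0.525,55,0,0,0.0919],
)

```text
time_s: 2.33
eef_pos: [0.4514, 0.0213, 0.248]
tcp_rot: [1.402, 1.073, -1.399]
wrist_force: [1.2, 0.3, -0.8]
grip_width: 0.999
```

```bash
python3 -c "
from geo import *
print(env.get_state()['eef_pos'],rel([.5103,-.2309,.22],-15.3))"
```

```text
[0.45144598 0.02129848 0.24797103] [0.0278, 0.1224, 0.2282, 0.22, -0.07, -0.05]
```

Emit:
drive_tool(
  series=[0.028,0.122,0.228,0,0,0,0.0919,0.028,0.122,0.228,0,0,0,0.0919,0.028,0.122,0.228,0,0,0,0.0919,0.028,0.122,0.228,0,0,0,0.0919,0.028,0.122,0.228,0,0,0,0.0919,0.028,0.122,0.228,0,0,0,0.0919,0.028,0.122,0.228,0,0,0,0.0919,0.028,0.122,0.228,0,0,0,0.0919],
)

```text
time_s: 3.0
eef_pos: [0.5106, -0.2322, 0.2193]
tcp_rot: [1.398, 1.072, -1.402]
wrist_force: [-1.0, -0.0, 0.1]
grip_width: 0.997
```

```bash
python3 -c "
from geo import *
print(env.get_state()['eef_pos'],rel([.5103,-.2309,.22],-15.3))"
```

```text
[ 0.5106018  -0.232174    0.21933955] [-0.0007, -0.0006, -0.0011, 0.21, 0.14, 0.02]
```

Emit:
drive_tool(
  series=[0.03,0,0,0,0,0,0.0919,0.06,0,0,0,0,0,0.0919,0.085,0,0,0,0,0,0.0919,0.11,0,0,0,0,0,0.0919,0.13,0,0,0,0,0,0.0919,0.141,0,0,0,0,0,0.0919,0.141,0,0,0,0,0,0.0919,0.141,0,0,0,0,0,0.0919],
)

```text
time_s: 3.67
eef_pos: [0.5116, -0.2273, 0.079]
tcp_rot: [1.396, 1.077, -1.395]
wrist_force: [1.0, -0.7, -0.7]
grip_width: 1.001
```

Run:
```python
from geo import *
import cv2
s=env.get_state();print(s['eef_pos'],s['wrist_force'])
a=env.get_image("side")[220:345,240:380];b=env.get_image("top")[170:260,310:410]
f=lambda i,h:cv2.resize(i,None,fx=h/i.shape[0],fy=h/i.shape[0],interpolation=cv2.INTER_CUBIC)
cv2.imwrite("pics/g1.png",cv2.convertScaleAbs(np.hstack([f(a,375),f(b,340) if 0 else cv2.resize(b,(370,375),interpolation=cv2.INTER_CUBIC)])[:,:,::-1],alpha=1.3))
```

```text
[ 0.51157098 -0.22734712  0.07904764] [ 1.00677011 -0.69670528 -0.69137062]
```

View pics/g1.png

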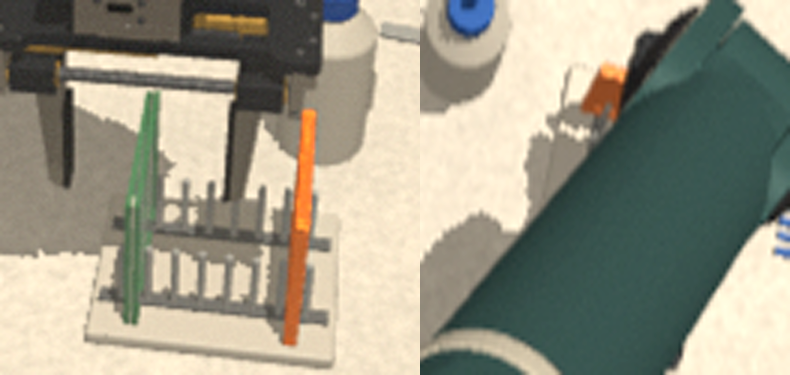

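The fingers straddle the cassette (its top edge centred at about (144,140) in the crop, finger midline about 148). The dam and bottle are clear, so I close.

Emit:
drive_tool(
  series=[0,0,0.002,0,0,0,0.04,0,0,0.003,0,0,0,0.02,0,0,0.003,0,0,0,0,0,0,0.003,0,0,0,0,0,0,0.003,0,0,0,0,0,0,0.003,0,0,0,0,0,0,0.003,0,0,0,0,0,0,0.003,0,0,0,0],
)

```text
time_s: 4.43
eef_pos: [0.5105, -0.2312, 0.0786]
tcp_rot: [1.396, 1.076, -1.396]
wrist_force: [-0.1, 0.9, 0.9]
grip_width: 0.444
```

Emit:
drive_tool(
  series=[0,0,0,0,0,0,0,0,0,0,0,0,0,0,0,0,0,0,0,0,0],
)

```text
time_s: 4.68
eef_pos: [0.5105, -0.2312, 0.0786]
tcp_rot: [1.396, 1.076, -1.396]
wrist_force: [-0.3, -0.6, -0.1]
grip_width: 0.223
```

Emit:
drive_tool(
  series=[0,0,0,0,0,0,0,0,0,0,0,0,0,0,0,0,0,0,0,0,0,0,0,0,0,0,0,0,0,0,0,0,0,0,0,0,0,0,0,0,0,0],
)

```text
time_s: 5.18
eef_pos: [0.5092, -0.2309, 0.0785]
tcp_rot: [1.396, 1.079, -1.398]
wrist_force: [-5.3, 1.6, 5.7]
grip_width: 0.09
```

Emit:
drive_tool(
  series=[-0.01,0,0,0,0,0,0,-0.03,0,0,0,0,0,0,-0.055,0,0,0,0,0,0,-0.08,0,0,0,0,0,0,-0.105,0,0,0,0,0,0,-0.13,0,0,0,0,0,0,-0.145,0,0,0,0,0,0,-0.15,0,0,0,0,0,0],
)

```text
time_s: 5.85
eef_pos: [0.5126, -0.2321, 0.232]
tcp_rot: [1.399, 1.071, -1.391]
wrist_force: [0.5, -0.6, -1.4]
grip_width: 0.086
```

Run:
```python
from geo import *
s=env.get_state();print(s['eef_pos'],s['wrist_force'],s['grip_width'])
print(rel([.47,-.03,.24],-10)); print(rel([.5261,.1591,.24],2.8))
```

```text
[ 0.51261692 -0.23213259  0.23204806] [ 0.50324433 -0.59205449 -1.4267442 ] 0.08596190748788901
[-0.0086, -0.0926, -0.1846, -4.74, 0.01, -0.4]
[-0.0085, -0.0865, -0.3818, -17.54, 0.06, -0.4]
```

Emit:
drive_tool(
  series=[-0.009,-0.093,-0.185,-5,0,0,0,-0.009,-0.093,-0.185,-5,0,0,0,-0.009,-0.093,-0.185,-5,0,0,0,-0.009,-0.093,-0.185,-5,0,0,0,-0.009,-0.093,-0.185,-5,0,0,0,-0.009,-0.09,-0.23,-8,0,0,0,-0.009,-0.088,-0.26,-12,0,0,0,-0.009,-0.087,-0.29,-16,0,0,0],
)

```text
time_s: 6.52
eef_pos: [0.5006, 0.0745, 0.2376]
tcp_rot: [1.19, 1.222, -1.187]
wrist_force: [0.7, 0.5, -1.6]
grip_width: 0.09
```

Run:
```python
from geo import *
s=env.get_state();print(s['eef_pos'],s['wrist_force'],s['grip_width'])
print(rel([.5261,.1591,.24],2.8))
```

```text
[0.50056364 0.07454528 0.23764632] [ 0.67010522  0.50079169 -1.59194383] 0.09011858470878986
[-0.0022, 0.0279, -0.0838, -1.22, -0.07, -0.08]
```

Emit:
drive_tool(
  series=[-0.002,0.02,-0.04,-1,0,0,0,-0.002,0.028,-0.065,-1,0,0,0,-0.002,0.028,-0.08,-1,0,0,0,-0.002,0.028,-0.084,-1,0,0,0,-0.002,0.028,-0.084,-1,0,0,0,-0.002,0.028,-0.084,-1,0,0,0],
)

```text
time_s: 7.02
eef_pos: [0.5262, 0.1546, 0.2393]
tcp_rot: [1.18, 1.227, -1.182]
wrist_force: [-0.6, -0.4, -1.2]
grip_width: 0.09
```

Run:
```python
from geo import *
import cv2
s=env.get_state();print(s['eef_pos'],s['wrist_force'],s['grip_width'],rel([.5261,.1591,.24],2.8))
A=env.get_image("side");B=env.get_image("top");cv2.imwrite("pics/sideA.png",A[:,:,::-1]);cv2.imwrite("pics/topA.png",B[:,:,::-1])
a=A[100:220,215:325];b=B[170:270,170:270]
im=np.hstack([cv2.resize(a,(440,480),interpolation=cv2.INTER_CUBIC),cv2.resize(b,(360,360),interpolation=cv2.INTER_CUBIC)[:480] if 0 else cv2.copyMakeBorder(cv2.resize(b,(360,360),interpolation=cv2.INTER_CUBIC),0,120,0,0,0)])
cv2.imwrite("pics/h1.png",cv2.convertScaleAbs(im[:,:,::-1],alpha=1.3))
```

```text
[0.52615012 0.15456062 0.23931055] [-0.56782298 -0.37858969 -1.17422704] 0.09048441878526296 [-0.0007, 0.0001, -0.0045, -0.62, 0.05, 0.02]
```

View pics/h1.png

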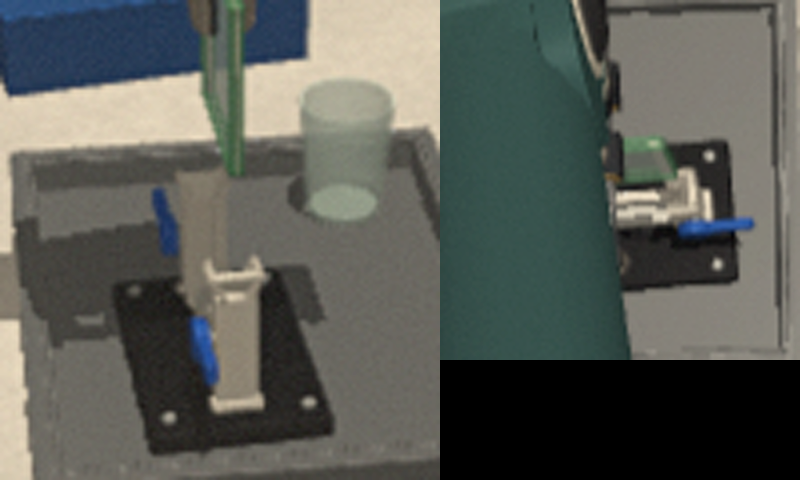

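Run:
```python
from geo import *
s=env.get_state(); p=s["eef_pos"]; R0=R.from_rotvec(s["tcp_rot"]); y=R0.as_matrix()[:,1]; print("tilt",y, R0.as_matrix()[:,0])
c=p; zb=p[2]-.0665
u=np.array([y[0],y[1],0]);v=np.array([-y[1],y[0],0])
for cam,(ox,oy,f) in (("side",(215,100,4)),("top",(170,170,3.6))):
  for n,X in (("bot near +x",c+u*.00425-v*.05),("bot near -x",c-u*.00425-v*.05),("bot far +x",c+u*.00425+v*.05),("bot far -x",c-u*.00425+v*.05)):
    for z in (zb,zb+.1):
      X[2]=z; q=proj(cam,X)[0]; print(cam,n,round(z,3),q.round(1),((q-[ox,oy])*f+[440*(cam=="top"),0]).round(0))
th=.0493;e=np.array([np.cos(th),np.sin(th),0]);g=np.array([-np.sin(th),np.cos(th),0]);o=np.array([.5261,.1591,0])
for cam,(ox,oy,f) in (("side",(215,100,4)),("top",(170,170,3.6))):
  for dx in (-.0115,.0115):
    for dy in (-.0578,.0578):
      q=proj(cam,o+e*dx+g*dy+[0,0,.111])[0]; print(cam,"flare",dx,dy,q.round(1),((q-[ox,oy])*f+[440*(cam=="top"),0]).round(0))
import cv2
a=cv2.imread("pics/sideA.png")[105:185,245:295];b=cv2.imread("pics/top0.png")[200:255,185:255]
im=np.hstack([cv2.resize(a,(375,600),interpolation=cv2.INTER_CUBIC),cv2.copyMakeBorder(cv2.resize(b,(420,330),interpolation=cv2.INTER_CUBIC),0,270,0,0,0)])
cv2.imwrite("pics/h2.png",cv2.convertScaleAbs(im,alpha=1.4))
```

```text
tilt [9.99331431e-01 3.65605182e-02 1.41793377e-04] [ 1.53168280e-04 -3.08324619e-04 -9.99999941e-01]
side bot near +x 0.173 [274.5 143. ] [238. 172.]
side bot near +x 0.273 [274.6 101.3] [238.   5.]
side bot near -x 0.173 [270.7 143.3] [223. 173.]
side bot near -x 0.273 [270.6 101.6] [222.   6.]
side bot far +x 0.173 [267.3 122.1] [209.  88.]
side bot far +x 0.273 [267.1  82.1] [208. -72.]
side bot far -x 0.173 [263.8 122.4] [195.  90.]
side bot far -x 0.273 [263.3  82.3] [193. -71.]
top bot near +x 0.173 [235.7 216.1] [677. 166.]
top bot near +x 0.273 [231.6 207.6] [662. 135.]
top bot near -x 0.173 [235.9 219.5] [677. 178.]
top bot near -x 0.273 [231.8 211.2] [663. 148.]
top bot far +x 0.173 [195.2 218.9] [531. 176.]
top bot far +x 0.273 [187.6 210.6] [503. 146.]
top bot far -x 0.173 [195.3 222.2] [531. 188.]
top bot far -x 0.273 [187.7 214.3] [504. 159.]
side flare -0.0115 -0.0578 [268.1 168.1] [213. 272.]
side flare -0.0115 0.0578 [260.  143.1] [180. 172.]
side flare 0.0115 -0.0578 [278.1 167.2] [252. 269.]
side flare 0.0115 0.0578 [269.2 142.2] [217. 169.]
top flare -0.0115 -0.0578 [239.3 226.4] [690. 203.]
top flare -0.0115 0.0578 [194.6 230. ] [529. 216.]
top flare 0.0115 -0.0578 [238.7 217.7] [687. 172.]
top flare 0.0115 0.0578 [194.2 221.3] [527. 185.]
```

View pics/h2.png

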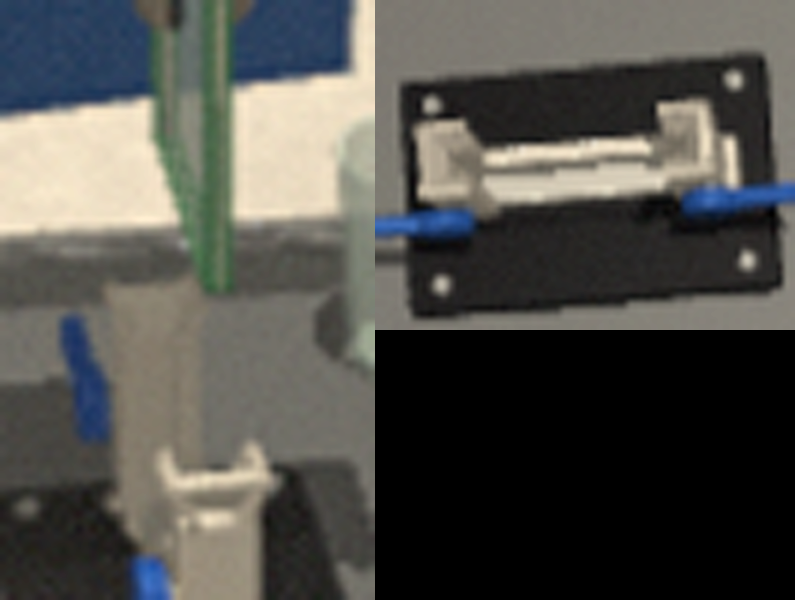

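The cassette hangs vertical, about 1.5–2 mm toward +x and 3–4 mm toward -y of the slot (cassette near edge at side column 274.1, upright centre about 273.7–274.3). I'll correct that and enter the lead-in.

Emit:
drive_tool(
  series=[0.01,-0.002,-0.004,-0.6,0,0,0,0.025,-0.002,-0.004,-0.6,0,0,0,0.04,-0.002,-0.004,-0.6,0,0,0,0.05,-0.002,-0.004,-0.6,0,0,0,0.058,-0.002,-0.004,-0.6,0,0,0,0.065,-0.002,-0.004,-0.6,0,0,0,0.065,-0.002,-0.004,-0.6,0,0,0,0.065,-0.002,-0.004,-0.6,0,0,0],
)

```text
time_s: 7.78
eef_pos: [0.5243, 0.1597, 0.1746]
tcp_rot: [1.173, 1.232, -1.173]
wrist_force: [-0.2, -0.1, -2.1]
grip_width: 0.096
```

Emit:
drive_tool(
  series=[0.003,0,0,0,0,0,0,0.006,0,0,0,0,0,0,0.009,0,0,0,0,0,0,0.012,0,0,0,0,0,0,0.012,0,0,0,0,0,0,0.012,0,0,0,0,0,0],
)

```text
time_s: 8.28
eef_pos: [0.5241, 0.1598, 0.1625]
tcp_rot: [1.172, 1.232, -1.173]
wrist_force: [0.0, -0.1, -1.4]
grip_width: 0.087
```

Run:
```python
from geo import *
import cv2
s=env.get_state();print(s['eef_pos'],s['wrist_force'],s['ft_torque'],s['grip_width'],rel([.5241,.1591,.16],2.8))
A=env.get_image("side");B=env.get_image("top")
a=A[115:195,240:300];b=B[195:255,185:255]
im=np.hstack([cv2.resize(a,(420,560),interpolation=cv2.INTER_CUBIC),cv2.copyMakeBorder(cv2.resize(b,(350,300),interpolation=cv2.INTER_CUBIC),0,260,0,0,0)])
cv2.imwrite("pics/h3.png",cv2.convertScaleAbs(im[:,:,::-1],alpha=1.4))
```

```text
[0.52412173 0.15982763 0.16250091] [ 0.0151647  -0.09932749 -1.35865646] [-0.08012479  0.05848788  0.05244643] 0.086764758944155 [0.0025, -0.0001, 0.0007, 0.05, 0.01, 0.02]
```

View pics/h3.png

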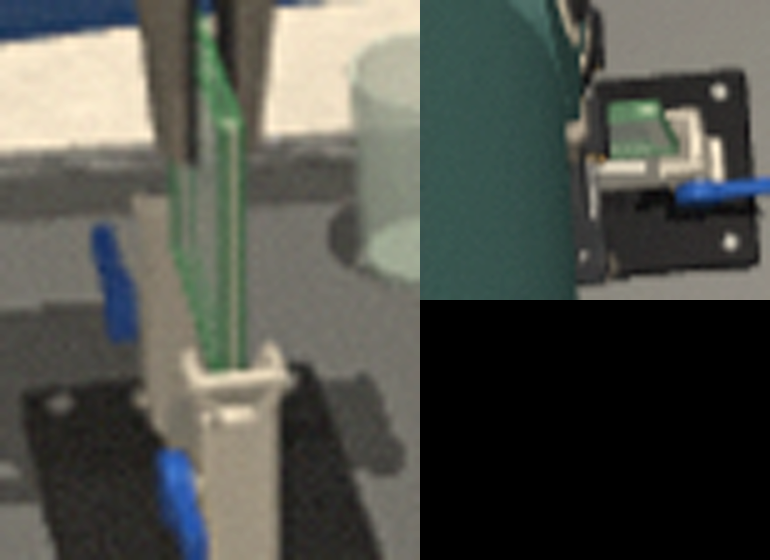

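The cassette's lower edge is inside the lead-in with no contact force. The picture suggests it sits perhaps 2–3 mm toward -x. I'll descend slowly and watch the lateral force.

Emit:
drive_tool(
  series=[0.001,0.001,0,0,0,0,0,0.002,0.001,0,0,0,0,0,0.003,0.001,0,0,0,0,0,0.004,0.001,0,0,0,0,0,0.005,0.001,0,0,0,0,0,0.005,0.001,0,0,0,0,0],
)

```text
time_s: 8.88
eef_pos: [0.5251, 0.1598, 0.1574]
tcp_rot: [1.172, 1.232, -1.173]
wrist_force: [0.7, -0.5, -1.4]
grip_width: 0.091
```

Emit:
drive_tool(
  series=[0.001,0,0,0,0,0,0,0.002,0,0,0,0,0,0,0.003,0,0,0,0,0,0,0.004,0,0,0,0,0,0,0.005,0,0,0,0,0,0,0.005,0,0,0,0,0,0],
)

```text
time_s: 9.38
eef_pos: [0.5251, 0.1598, 0.1525]
tcp_rot: [1.172, 1.232, -1.173]
wrist_force: [0.2, 0.5, -1.5]
grip_width: 0.089
```

Emit:
drive_tool(
  series=[0.003,0,0,0,0,0,0,0.006,0,0,0,0,0,0,0.009,0,0,0,0,0,0,0.012,0,0,0,0,0,0,0.015,0,0,0,0,0,0,0.018,0,0,0,0,0,0,0.02,0,0,0,0,0,0,0.02,0,0,0,0,0,0],
)

```text
time_s: 10.05
eef_pos: [0.5249, 0.1598, 0.1321]
tcp_rot: [1.172, 1.233, -1.173]
wrist_force: [-1.3, -0.0, -2.2]
grip_width: 0.091
```

Emit:
drive_tool(
  series=[0.003,0,0,0,0,0,0,0.006,0,0,0,0,0,0,0.009,0,0,0,0,0,0,0.012,0,0,0,0,0,0,0.015,0,0,0,0,0,0,0.018,0,0,0,0,0,0,0.02,0,0,0,0,0,0,0.02,0,0,0,0,0,0],
)

```text
time_s: 10.72
eef_pos: [0.5249, 0.1598, 0.1121]
tcp_rot: [1.172, 1.233, -1.173]
wrist_force: [-0.1, -0.2, -1.9]
grip_width: 0.091
```

Free so far, with the lower edge at about z 0.045 and the gasket at 0.033. I'll continue in small steps.

Emit:
drive_tool(
  series=[0.001,0,0,0,0,0,0,0.003,0,0,0,0,0,0,0.005,0,0,0,0,0,0,0.007,0,0,0,0,0,0,0.009,0,0,0,0,0,0,0.01,0,0,0,0,0,0,0.01,0,0,0,0,0,0,0.01,0,0,0,0,0,0],
)

```text
time_s: 11.38
eef_pos: [0.5252, 0.1599, 0.1026]
tcp_rot: [1.173, 1.232, -1.173]
wrist_force: [-0.4, 0.4, -1.2]
grip_width: 0.087
```

Emit:
drive_tool(
  series=[0.0005,0,0,0,0,0,0,0.001,0,0,0,0,0,0,0.0015,0,0,0,0,0,0,0.002,0,0,0,0,0,0,0.002,0,0,0,0,0,0,0.002,0,0,0,0,0,0],
)

```text
time_s: 11.88
eef_pos: [0.5252, 0.1599, 0.1007]
tcp_rot: [1.173, 1.232, -1.173]
wrist_force: [0.6, -0.2, -1.3]
grip_width: 0.09
```

Emit:
drive_tool(
  series=[0.0005,0,0,0,0,0,0,0.001,0,0,0,0,0,0,0.0015,0,0,0,0,0,0,0.002,0,0,0,0,0,0,0.0025,0,0,0,0,0,0,0.003,0,0,0,0,0,0,0.003,0,0,0,0,0,0,0.003,0,0,0,0,0,0],
)

```text
time_s: 12.55
eef_pos: [0.5253, 0.1599, 0.0978]
tcp_rot: [1.173, 1.232, -1.172]
wrist_force: [-1.5, -0.0, 2.4]
grip_width: 0.086
```

Emit:
drive_tool(
  series=[0.0005,0,0,0,0,0,0,0.001,0,0,0,0,0,0,0.0015,0,0,0,0,0,0,0.002,0,0,0,0,0,0,0.002,0,0,0,0,0,0,0.002,0,0,0,0,0,0],
)

```text
time_s: 13.05
eef_pos: [0.5253, 0.1599, 0.0959]
tcp_rot: [1.173, 1.232, -1.172]
wrist_force: [-2.8, -0.9, 5.8]
grip_width: 0.088
```

Emit:
drive_tool(
  series=[0.0005,0,0,0,0,0,0,0.001,0,0,0,0,0,0,0.0015,0,0,0,0,0,0,0.002,0,0,0,0,0,0,0.002,0,0,0,0,0,0,0.002,0,0,0,0,0,0],
)

```text
time_s: 13.55
eef_pos: [0.5254, 0.1599, 0.0943]
tcp_rot: [1.173, 1.232, -1.172]
wrist_force: [-2.7, -0.8, 7.5]
grip_width: 0.091
```

Emit:
drive_tool(
  series=[0,0,0,0,0,0,0,0,0,0,0,0,0,0,0,0,0,0,0,0,0,0,0,0,0,0,0,0,0,0,0,0,0,0,0],
)

```text
time_s: 13.97
eef_pos: [0.5254, 0.1599, 0.0943]
tcp_rot: [1.173, 1.232, -1.172]
wrist_force: [-2.3, -1.1, 8.5]
grip_width: 0.09
```

Run:
```python
from geo import *
import cv2
F=[]
for i in range(5):
    A=env.get_image("side"); s=env.get_state(); F.append(s["wrist_force"])
print(np.round(F,1).tolist(),s['eef_pos'],s['grip_width'],s["time_s"])
B=env.get_image("top")
a=A[115:215,240:310];b=B[180:260,175:265]
im=np.hstack([cv2.resize(a,(420,600),interpolation=cv2.INTER_CUBIC),cv2.copyMakeBorder(cv2.resize(b,(360,320),interpolation=cv2.INTER_CUBIC),0,280,0,0,0)])
cv2.imwrite("pics/h4.png",cv2.convertScaleAbs(im[:,:,::-1],alpha=1.4))
```

```text
[[-2.5, -0.4, 8.6], [-3.5, -0.4, 8.1], [-3.0, -1.5, 8.6], [-2.9, -1.3, 7.6], [-2.6, -1.4, 8.8]] [0.52536803 0.1599138  0.09426327] 0.08832267758038248 14.2167
```

View pics/h4.png

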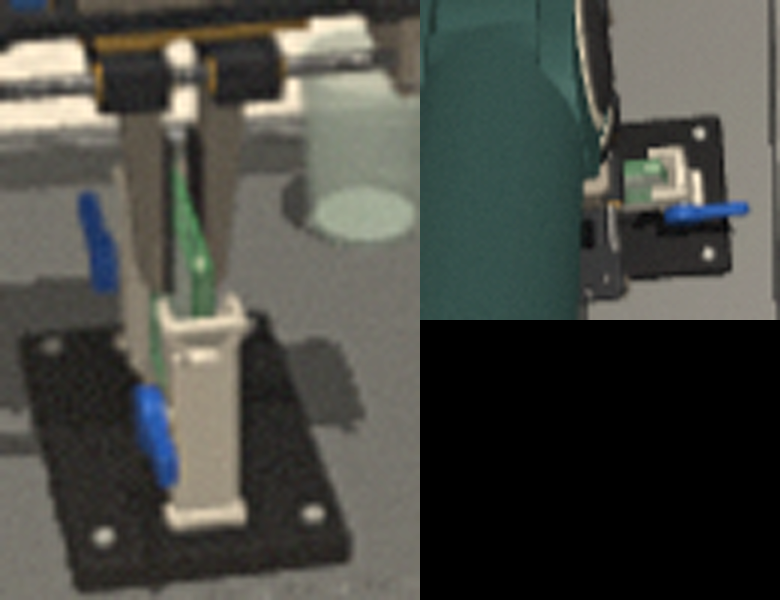

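The cassette is seated in both channels (near edge in the upright at crop (200,290)), with about 10 N on the gasket. There's a small -x side load, so I'll ease that and add about 1 mm of press.

Emit:
drive_tool(
  series=[0.0003,-0.0003,0,0,0,0,0,0.0006,-0.0006,0,0,0,0,0,0.001,-0.0008,0,0,0,0,0,0.001,-0.0008,0,0,0,0,0,0.001,-0.0008,0,0,0,0,0,0.001,-0.0008,0,0,0,0,0,0.001,-0.0008,0,0,0,0,0,0.001,-0.0008,0,0,0,0,0],
)

```text
time_s: 14.93
eef_pos: [0.5253, 0.16, 0.0937]
tcp_rot: [1.174, 1.231, -1.171]
wrist_force: [-1.4, -0.4, 10.3]
grip_width: 0.09
```

Run:
```python
from geo import *
F=[]
for i in range(8):
    env.get_image("side"); s=env.get_state(); F.append(s["wrist_force"])
print(np.mean(F,0).round(2),np.round(F,1)[:,2],s['eef_pos'],s['grip_width'],s["time_s"],np.abs(s["qvel"]).max())
```

```text
[-1.56 -0.67  9.62] [ 9.   9.6  9.9  9.6 10.1  8.7 10.2 10. ] [0.52528782 0.15994522 0.09366852] 0.08815360547132765 15.3333 0.0025058352270194103
```

```bash
python3 -c "
from rig import env
print(env.finish_job())"
```

```text
the job is handed in; nothing more can be done
None
```

The cassette is seated in both channels of the casting stand, still gripped and pressed on the gasket with about 11–12 N. I handed the job in at about 15.3 s; no verdict is reported.

- **Move:** I gripped it at the middle of its upper edge and lifted it clear of the pegs. It went down through the lead-ins without any notable side force.
- **Press force:** The wrist read a steady 9.6 N upward. Adding the roughly 1.6–1.9 N the wrist already carried when the cassette hung free gives about 11.3 N on the gasket. The travel after first contact, about 6.1 mm, suggests about 12.2 N, so the two estimates agree within about 1 N.
- **At rest:** The arm is still, and the finger opening is about 8.1 mm on the 8.5 mm glass.
- **Side load:** A -x load of about 1.6 N remains, so the cassette is rubbing lightly on a channel wall. It was about 2.9 N before I eased it.
- **Disagreements:** My image estimates of the cassette's x position over the slot disagreed by 2–3 mm. I settled that by feeling for side force during the descent.
- **Other items:** I saw no contact with the dam or bottle before gripping, but I did not re-image the dam, bottle, beaker and comb at the end.

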